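# Fit and lock the steam head of a facial steamer

### The job

Put the facial steamer together: stand the loose steam head fully home on its base, so that both pegs come up through the holes in its ears and its nozzle points the same way as the dial on the base, lowering it gently. Then turn the grey lock collar by its upright tab, clockwise seen from above, all the way to the locked mark (the double rib). Leave the other things on the chest where they are.

Things in the scene. Friction and masses are not known exactly. Their poses are not given: they have to be found in the camera images.
- steam_head: Loose white plastic steam head, 0.24 kg, 108 mm tall, upright (sizes in mm). Origin: centre of its underside; z up, nozzle to -x. Flange 10 thick (round, radius 34) with two square ears 26 x 26 centred at x -10, y +43 and -43, each with a 14 hole right through. Cone up to z 38. Seated, its origin is 50 above the base's origin and the axes of both agree; it fits one way round only.
- head_grip (a point): Point on the steam head's axis, 80 mm above its underside, where to grip: a square column 40 x 40 mm from z = 38 to 104 mm (grip its flat +y and -y sides), round grey cap to z = 108. The nozzle, a tube of 24 mm (grey lip 30 mm) with its axis at z = 82, sticks out of the column to x = -58 mm.
- steamer_base: White plastic steamer base, fixed. Origin: centre of its underside; z up; a grey 20 mm dial on the rim of its foot points to -x. Foot radius 80 up to z 22, drum radius 60 up to the flat deck at z 50 mm. Ribs on the foot at radius 72 to 79: a single one (open mark) 35 degrees clockwise of +x seen from above, a pair (locked mark) 92 degrees clockwise of +x.
- seat (a point): Centre of the base's flat deck, 50 mm above its underside; the head's origin comes here. On the deck stand two steel pegs, 10 mm in diameter with tapered tips, 12 mm high, at x = -10, y = +43 and -43 mm in the base's frame.
- lock_collar (a joint): Angle (rad) of the captive grey lock collar round the drum: 0 = open (tab at the single rib), growing clockwise seen from above, 1.0 = locked, at its stop (tab at the double rib). Stays where it is left, about 3 N at the tab. Two lips (16 mm wide, radius 47 to 72, 63 to 69 mm over the chest) stand clear of the ears while open and reach over them when locked.
- collar_tab (a point): Centre of the top edge of the collar's upright tab, 94 mm from the base's axis, 76 mm above the base's underside. The tab is a grey plate 12 mm thick (along the direction of turning), 24 mm long (radially, radius 82 to 106), from z = 28 to 76 mm; it can be pinched or pushed from above.
- hair_straightener: Bystander: closed aluminium hair straightener, 270 x 30 x 36 mm, lying; origin under its middle, x along it.
- rat_tail_comb: Bystander: black rat-tail comb, 230 x 27 x 5 mm, lying; origin near its middle, x towards the tail.
- roll_on_bottle: Bystander: glass roll-on bottle with black cap, standing, 30 mm in diameter, 75 mm tall; origin at the centre of its foot.
- bead_bracelet_a: Bystander: dark wooden bead bracelet lying flat, 76 mm across, 16 mm high; origin at its centre on the surface.
- bead_bracelet_b: Bystander: wooden bead bracelet lying flat, 76 mm across, 16 mm high; origin at its centre on the surface.
- pomade_jar: Bystander: amber glass jar with white lid, 64 mm in diameter, 50 mm tall; origin at the centre of its foot.
- trinket_dish: Bystander: white ceramic dish, 90 mm across, 28 mm high; origin at the centre of its foot.
Not all that is in view belongs to the job. Leave any yellow look-alike of the steam_head alone.

How it is judged (in metres and radians):
On the way, in this order (a step that is already met when the one before it is completed fails the run):
1. the steam head sits fully home on the pegs while the collar is still open (z of steam_head in the frame of steamer_base between 0.046 and 0.0535 m and horizontal distance between steam_head and steamer_base below 0.006 m and angle between the x axis of steam_head and the x axis of steamer_base, either way round below 0.1 rad and angle between steam_head's own z axis and vertical below 0.05 rad and value of joint lock_collar below 0.55 rad), for 0.2 s.
2. the collar is turned to its locked mark with the head still home (z of steam_head in the frame of steamer_base between 0.046 and 0.0535 m and horizontal distance between steam_head and steamer_base below 0.006 m and angle between the x axis of steam_head and the x axis of steamer_base, either way round below 0.1 rad and angle between steam_head's own z axis and vertical below 0.05 rad and value of joint lock_collar above 0.88 rad), for 0.2 s.
At the end, for the whole second after the job is handed in: The steam head is at rest, upright (0.05 rad) and flat on the deck: origin 46 to 53.5 mm above the base's, within 6 mm sideways and 0.1 rad in yaw, both pegs through the ears; the collar is still, at its locked mark (above 0.88 of 1.0 rad), turned past 0.55 only once the head was home (all of step 2 and linear speed of steam_head below 0.02 m/s and velocity of joint lock_collar below 0.05 rad/s); the robot touches nothing.
It fails at once if a bystander is moved by more than 30 mm (distance of any of hair_straightener, rat_tail_comb, roll_on_bottle, bead_bracelet_a, bead_bracelet_b, pomade_jar, trinket_dish from where it was at the start of the episode above 0.03 m).
It fails at once if the head is slammed or forced onto the base (over 60 N) (contact force between steam_head and steamer_base above 60 N).
It also fails if it takes over 58 s, if anything falls off the work surface, if the arm or the gripper's body presses on something with over 40 N, if the wrist force passes 120 N, or if a joint passes its speed limit or range.

### The arm

A 6-joint arm with a two-finger parallel gripper is mounted at the origin on the work surface. World frame = base frame: x ahead of the robot, y to its left, z up, the work surface at z = 0. Lengths are in mm, angles in rad, forces in N, time in s.
With the tool pointing down it reaches from about 350 to 975 mm from the base axis. Payload 7.1 kg.
Tool frame: the origin (TCP) lies on the front face of the gripper's body, between the roots of the fingers; the fingertips stand 80 mm ahead of it and the grasp point (between the pads) lies 61 mm ahead of it (env.tips_ahead is the distance from the TCP to the fingertips, in mm); z points along the fingers, y is the line along which they close (so a half turn about z gives the same grasp; the last joint's range is limited). The gripper opens to 88 mm and grips with 3 to 60 N. Pads are 20 mm wide; open, the fingers measure 115 mm over their backs; the gripper's body (75 mm by 178 mm) begins 61 mm behind the grasp point.
Start: joints at [1.094, 0.423, 1.63, -0, 1.089, -0.019], TCP at [276.203, 560.64, 302.675] pointing down, gripper open.
Joint ranges: [-3, 3], [-0.9, 2.11], [0.09, 2.58], [-1.31, 4.45], [0.11, 2.69], [-2.54, 2.54]. Speed limits (rad/s): [2.39, 2.39, 3.01, 3.14, 3.14, 3.14].

### API

Orientations are given as a unit quaternion [x, y, z, w].
In Python, from station import env, set_gripper, viewer, workorder gives the robot as it stands. Calls block until the motion is done:
- env.reach(position, orientation): joint-space move of the TCP to a pose.
- env.move_l(position, rot=None, rate=150, f_stop=None): straight line of the TCP; rot=None keeps the orientation; rate is the mean speed in mm/s. With f_stop (N) it stops when the force on the tool has changed by that much, and returns True; else False.
- env.move_joints(angles): joint-space move.
- set_gripper(opening): finger opening in mm; the grip force is fixed at half the most; returns when the fingers have stopped.
- env.hold(seconds).
- env.ik(position, orientation): joint angles nearest the present ones, or None.
- env.read_state(): the state.
- viewer.camera(name): name is "scene" or "top" or "wrist"; returns the picture (480x640x3 uint8, blue, green, red); there is no depth.
- viewer.camera_params(name): a dict with "fx", "fy", "cx", "cy" (pixels), "pose" (4x4, takes a point from camera to world coordinates); the wrist camera has in their place "tool_from_camera" (4x4, takes a point from camera to tool coordinates, whose origin is the TCP and whose axes are the flange's). Camera axes: x right, y up, looking along -z (the intrinsics and any distortion apply to the point x, -y, -z); pixel columns grow to the right and rows downward; lengths in mm; the calibration is good to about 2 mm. A picture is of the moment at which its call begins: read the wrist's pose just before it. camera_params takes no time and is no camera call.
A pose or a line that the arm cannot do raises env.IKError and nothing moves.
- workorder.sign_off(): hands the job in; it is judged then, once.
The state is a dict: "time_s": time; "qpos": joint angles; "dq": joint speeds; "tau": joint torques, N m; "tool_pos": TCP position; "orientation": TCP orientation; "force": force on the tool from outside, world axes, zero at the start; "wrist_torque": the same for the moment, N m; "width": finger opening in mm; "grip_force": force on a finger pad.
Only numpy, scipy, OpenCV 4.12 (cv2) and the standard library are available. Lean on these libraries where they do the work, as an engineer would, in place of code of your own. Each camera call takes 0.05 s, during which the arm holds its last target. There are 200 camera calls.

## Working session

There is one attempt and no reset: what is moved stays moved. The work goes in short steps, each a Python script; the robot and the scene stay as the last script left them, time stands still between calls to the robot, and variables do not carry over. Pictures are saved under pics/ and viewed, at most 10 in all, crops included, and the job is handed in when it is done.

```bash
ls; mkdir -p pics; python3 - <<'E'
from station import env, viewer
import cv2
for n in ("scene","top"):
    im=viewer.camera(n); cv2.imwrite(f"pics/{n}0.png",im)
    p=viewer.camera_params(n); print(n,{k:(v if not hasattr(v,'tolist') else v.tolist()) for k,v in p.items()})
print(viewer.camera_params("wrist"))
print(env.read_state())
E
```

```text
pics
scene {'fx': 600.0529433558893, 'fy': 600.0529433558893, 'cx': 316.35090145840553, 'cy': 236.90633031594982, 'pose': [[-0.4261543932322531, -0.5031235025146857, 0.7518371993631371, 1560.215538177069], [0.904631669764784, -0.23164706315665454, 0.3577445739483351, 488.0595880195848], [-0.005828823846115417, 0.8325901628942372, 0.5538588678213242, 817.4968935298499], [0.0, 0.0, 0.0, 1.0]]}
top {'fx': 452.0490616696238, 'fy': 452.0490616696238, 'cx': 320.3276293319354, 'cy': 249.7142467257141, 'pose': [[0.0082229453458986, 0.99408349096826, -0.1083069533972574, 468.9841817732342], [-0.9999356314166741, 0.00902108763139352, 0.006881351704692668, -4.951311072204867], [0.00781768464286719, 0.10824339685312931, 0.9940936831327923, 1060.6844016374116], [0.0, 0.0, 0.0, 1.0]]}
{'fx': 416.56986834805264, 'fy': 416.56986834805264, 'cx': 318.45556196443073, 'cy': 246.42294150988224, 'tool_from_camera': array([[-9.61312137e-04,  9.64397356e-01,  2.64455699e-01,
         7.08273552e+01],
       [ 9.99999371e-01,  1.08002235e-03, -3.03488145e-04,
        -1.53079284e+00],
       [-5.78301231e-04,  2.64455240e-01, -9.64397787e-01,
        -8.05869139e+01],
       [ 0.00000000e+00,  0.00000000e+00,  0.00000000e+00,
         1.00000000e+00]])}
{'time_s': 0.1, 'qpos': array([ 1.09400877e+00,  4.23799947e-01,  1.63058815e+00,  2.97577214e-06,
        1.08858120e+00, -1.90305587e-02]), 'dq': array([ 0.00010949, -0.00081353, -0.00323082, -0.00143266,  0.00125566,
       -0.00081721]), 'tau': array([-1.77541478e-04, -5.45614564e+01, -2.74324983e+01,  6.45640539e-02,
        1.88196776e-02, -6.89657099e-05]), 'tool_pos': array([276.03050707, 560.32062141, 301.96715255]), 'orientation': array([ 2.26886033e-01,  9.73921072e-01, -6.66955496e-04, -1.70176303e-04]), 'force': array([ 0.73579108, -0.06349251,  0.95141049]), 'wrist_torque': array([ 0.00691089,  0.04490052, -0.00271415]), 'grip_force': 0.0, 'width': 88.15732464071039}
```

View pics/top0.png

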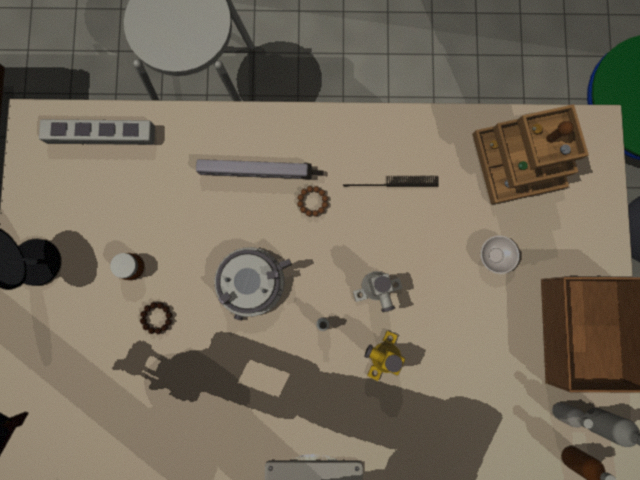

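View pics/scene0.png

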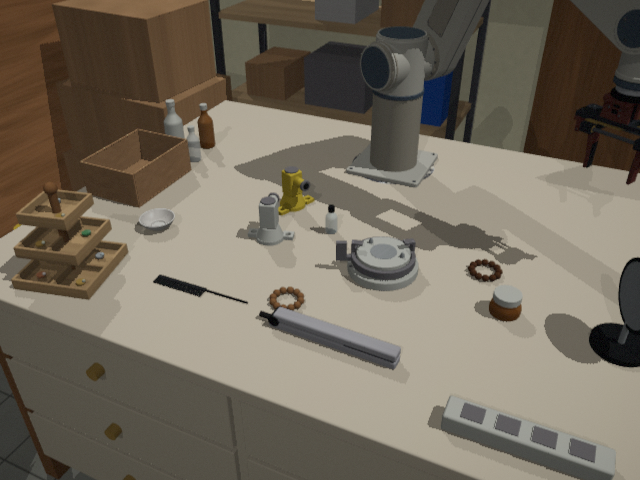

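The top view shows the base at about (250,282), the loose head at (380,290), the yellow look-alike at (387,357) and the bottle at (323,325). I'll enlarge it.

```bash
python3 - <<'E'
import cv2
im=cv2.imread("pics/top0.png")
a=cv2.resize(im[235:330,205:300],None,fx=4.2,fy=4.2,interpolation=cv2.INTER_CUBIC)
b=cv2.resize(im[250:345,330:425],None,fx=4.2,fy=4.2,interpolation=cv2.INTER_CUBIC)
cv2.imwrite("pics/crop1.png",cv2.hconcat([a,b]))
E
```

```text
(no output)
```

View pics/crop1.png

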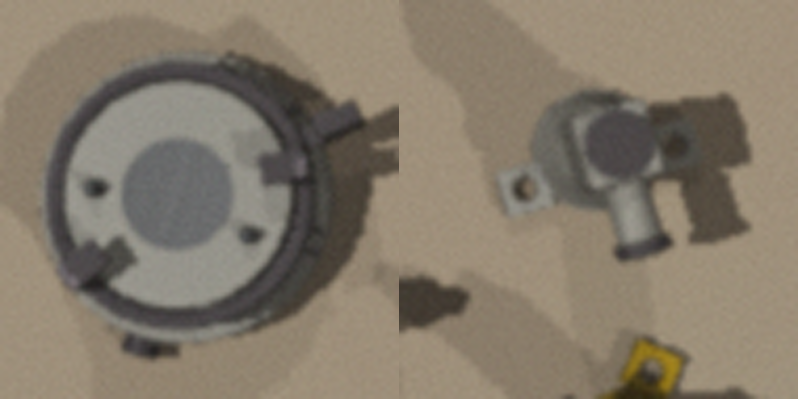

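The crop shows the pegs at (95,187) and (250,234), the dial at (150,345) and the tab top at (338,122). On the head, the ear holes are at (525,187) and (675,145), the cap centre at (617,145) and the nozzle tip at (645,250). Next I convert these to world positions.

```bash
cat > h.py <<'E'
import numpy as np, cv2
from scipy.spatial.transform import Rotation as R
from station import env, set_gripper, viewer, workorder
def pt(px,z,P,T):
    "pixel -> world at height z"
    d=T[:3,:3]@np.array([(px[0]-P["cx"])/P["fx"],-(px[1]-P["cy"])/P["fy"],-1])
    return T[:3,3]+d*(z-T[2,3])/d[2]
def wristT(s):
    T=np.eye(4);T[:3,:3]=R.from_quat(s["orientation"]).as_matrix();T[:3,3]=s["tool_pos"]
    return T@np.array(viewer.camera_params("wrist")["tool_from_camera"])
def down(a):
    "tool down with tool x at world angle a (rad)"
    c,s=np.cos(a),np.sin(a)
    return R.from_matrix(np.array([[c,s,0],[s,-c,0],[0,0,-1]])).as_quat()
def pair(left,right):
    "ear/peg midpoint pair -> origin, yaw (left=+y)"
    v=(left-right)[:2]; yaw=np.arctan2(-v[0],v[1]); m=(left+right)[:2]/2
    return m+10*np.array([np.cos(yaw),np.sin(yaw)]),yaw,np.linalg.norm(v)
E
python3 - <<'E'
from h import *
P=viewer.camera_params("top");T=np.array(P["pose"])
A=lambda u,v,z:pt((205+u/4.2,235+v/4.2),z,P,T)
B=lambda u,v,z:pt((330+(u-399)/4.2,250+v/4.2),z,P,T)
b,yb,lb=pair(A(95,187,60),A(250,234,60)); print("base",b,yb,lb, "disk",A(177,192,50))
t=A(338,122,76)[:2]-b; print("tab",t,np.linalg.norm(t),yb-np.arctan2(t[1],t[0]), "dial",A(150,345,22)[:2]-b)
h,yh,lh=pair(B(525,187,10),B(675,145,10)); print("head",h,yh,lh,"cap",B(617,145,108),"noz",B(645,240,82))
for n,(p,a) in {"h":(h,yh),"b":(b,yb)}.items():
  for k in (0,np.pi): print(n,k,env.ik([*p,250],down(a+k)))
E
```

```text
base [507.60240822 148.45968741] -0.28411427900688563 85.33712016861568 disk [508.0946851  150.65050133  50.        ]
tab [ 36.50907391 -84.42859782] 91.9842410857832 0.8785388314629468 dial [-81.14741101  18.95927101]
head [ 501.46992532 -143.65631485] 0.279180571122736 86.34551862760708 cap [ 500.26455197 -141.74650586  108.        ] noz [ 452.70880461 -159.51550104   82.        ]
h 0 [-3.01813222e-01  3.45009019e-01  1.89823549e+00 -4.44089210e-16
  8.98348145e-01  9.89802534e-01]
h 3.141592653589793 [-3.01813222e-01  3.45009019e-01  1.89823549e+00 -4.44089210e-16
  8.98348145e-01 -2.15179012e+00]
b 0 [ 2.62033676e-01  3.54786830e-01  1.88277423e+00 -4.44089210e-16
  9.04031595e-01  2.11694428e+00]
b 3.141592653589793 [ 2.62033676e-01  3.54786830e-01  1.88277423e+00 -4.44089210e-16
  9.04031595e-01 -1.02464837e+00]
```

```bash
python3 - <<'E'
from h import *
b,yb=[507.6,149.5],-0.27; h,yh=[501,-143],0.279
ims=[]
for n,p,y in (("b",b,yb),("h",h,yh)):
    env.reach([*p,250],down(y+np.pi)); env.hold(0.3)
    s=env.read_state(); im=viewer.camera("wrist"); cv2.imwrite(f"pics/w{n}.png",im); np.save(f"w{n}.npy",wristT(s)); print(s["time_s"],s["tool_pos"])
    ims.append(cv2.resize(im[60:420,120:520],None,fx=1.0,fy=1.0)); 
cv2.imwrite("pics/wboth.png",cv2.hconcat(ims))
E
```

```text
2.1333 [507.51908234 150.00966351 250.02953769]
3.6083 [ 501.2295969  -142.24936024  250.00313827]
```

View pics/wboth.png

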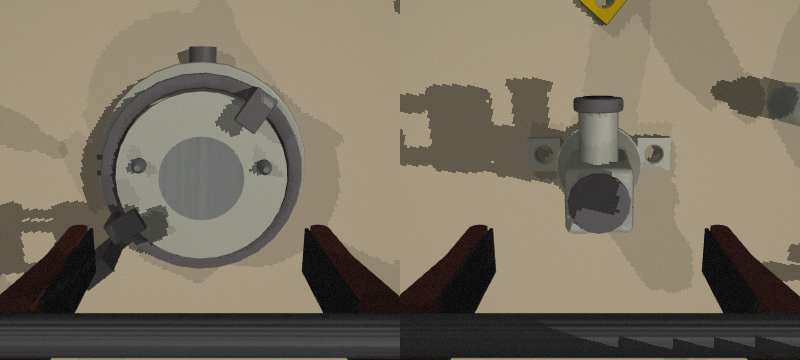

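The wrist views show the pegs near crop pixels (139,165) and (265,166), with the dial at the top centre. The head's ear holes are at (543,153) and (654,153). I'll enlarge these four spots.

```bash
python3 - <<'E'
import cv2
o=[]
wb=cv2.imread("pics/wb.png");wh=cv2.imread("pics/wh.png")
# 40x28 px windows around each, x9.. 
for im,(u,v) in ((wb,(259,226)),(wb,(385,227)),(wh,(263,213)),(wh,(374,213))):
    o.append(cv2.resize(im[v-14:v+14,u-19:u+19],None,fx=10,fy=10,interpolation=cv2.INTER_CUBIC))
cv2.imwrite("pics/z.png",cv2.vconcat([cv2.hconcat(o[:2]),cv2.hconcat(o[2:])]))
E
```

```text
(no output)
```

View pics/z.png

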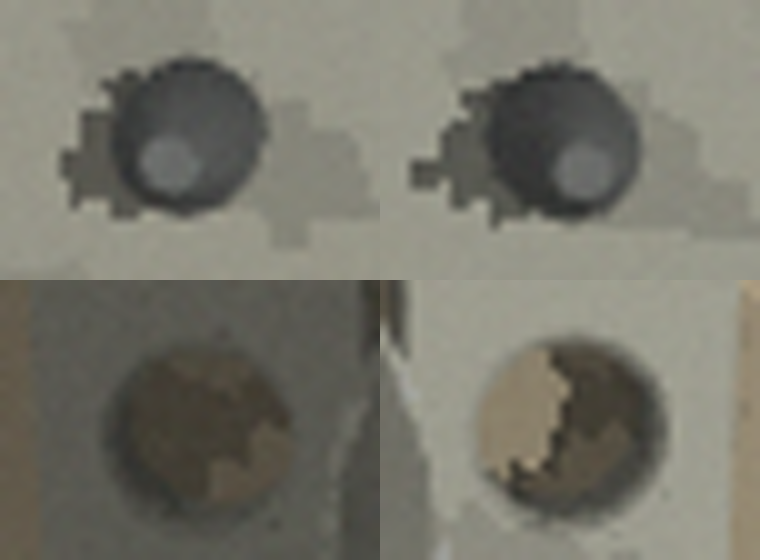

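```bash
python3 - <<'E'
from h import *
P=viewer.camera_params("wrist")
Tb,Th=np.load("wb.npy"),np.load("wh.npy")
b,yb,lb=pair(pt((385.7,229.2),62,P,Tb),pt((256.2,227.9),62,P,Tb))
h,yh,lh=pair(pt((373.5,213.5),10,P,Th),pt((263.5,213.7),10,P,Th))
print(b,yb,lb,h,yh,lh)
print("tab",pt((245,280),76,P,Tb)[:2]-b)
np.save("est.npy",[*b,yb,*h,yh])
g=[*h,80+61]; q=down(yh+np.pi)
env.reach([*h,215],q); env.move_l(g,q,rate=100)
print(set_gripper(20)); s=env.read_state(); print(s["width"],s["grip_force"],s["tool_pos"],s["force"],s["time_s"])
env.move_l([*h,141+110],q,rate=100); env.hold(.3)
s=env.read_state(); print(s["width"],s["tool_pos"],s["force"],s["time_s"])
np.save("wc.npy",wristT(s)); im=viewer.camera("wrist"); cv2.imwrite("pics/wc.png",im)
cv2.imwrite("pics/wc2.png",cv2.resize(im[80:480,120:520],None,fx=1.5,fy=1.5,interpolation=cv2.INTER_CUBIC))
E
```

```text
[507.79711012 149.82675468] -0.2804879087872333 85.58992816143444 [ 501.03515909 -144.36033979] 0.2811878098229192 85.92650995756382
tab [  7.08466365 -52.9889354 ]
False
40.33467680107961 30.000243186950684 [ 500.96849611 -144.21632146  141.01647088] [0.54748325 2.0560388  2.49822682] 5.6167
39.601986412056625 [ 500.92061559 -144.31044877  250.6321101 ] [ 1.22394894  0.18235868 -2.79635796] 7.1667
```

View pics/wc2.png

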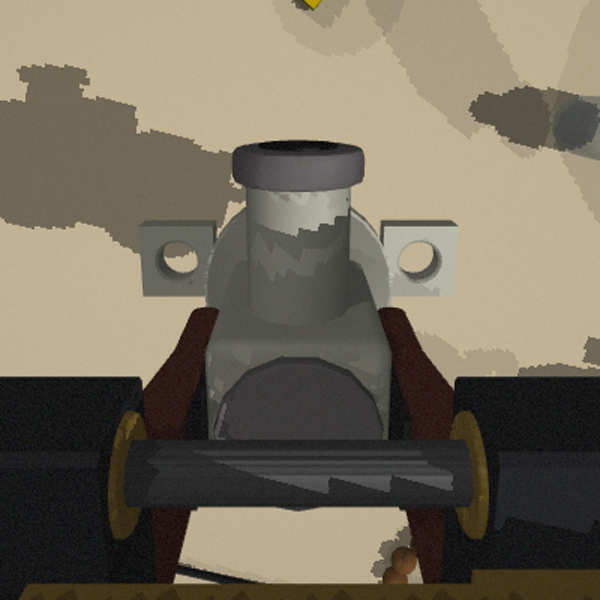

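The head is held, and its ear holes show at crop pixels (179,258) and (419,261). I'll zoom in on these to get the grasp offset.

```bash
python3 - <<'E'
import cv2
im=cv2.imread("pics/wc.png")
o=[cv2.resize(im[v-20:v+20,u-20:u+20],None,fx=10,fy=10,interpolation=cv2.INTER_CUBIC) for u,v in ((239,253),(399,253))]
cv2.imwrite("pics/z2.png",cv2.hconcat(o))
E
```

```text
(no output)
```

View pics/z2.png

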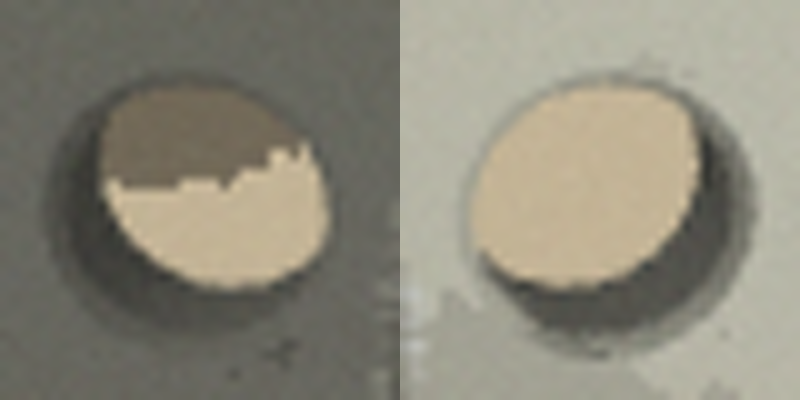

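```bash
python3 - <<'E'
from h import *
P=viewer.camera_params("wrist"); e=np.load("est.npy"); b,yb=e[:2],e[2]
C=np.array(P["tool_from_camera"])
L,Rr=pt((399.7,254.0),131,P,C),pt((237.3,253.3),131,P,C)   # head +y on right
print(L,Rr)
d=(L-Rr)[:2]; th=np.arctan2(-d[0],d[1]); m=(L+Rr)[:2]/2
# tool frame: head +x is tool -x, head y is tool y
o=m-10*np.array([np.cos(th),np.sin(th)]); print("head origin in tool",o,"rot",th,np.hypot(*d))
a=yb+np.pi+th   # tool z is down, so +rot in tool is -rot in world
M=R.from_quat(down(a)).as_matrix()
p=b-(M@[o[0],o[1],0])[:2]; q=down(a); print(p,a)
np.save("place.npy",[*p,a])
env.reach([*p,255],q); env.move_l([*p,209],q,rate=60); env.hold(.3)
s=env.read_state(); print(s["tool_pos"],s["force"],s["time_s"])
np.save("wd.npy",wristT(s)); im=viewer.camera("wrist"); cv2.imwrite("pics/wd.png",im)
o=[cv2.resize(im[v-20:v+20,u-20:u+20],None,fx=10,fy=10,interpolation=cv2.INTER_CUBIC) for u,v in ((239,253),(399,253))]
cv2.imwrite("pics/z3.png",cv2.hconcat(o))
E
```

```text
[  9.89814694  41.01899611 131.        ] [ 10.35902255 -44.92561718 131.        ]
head origin in tool [ 0.12872852 -2.00693449] rot 0.005362420981717821 85.945848998439
[508.46621659 151.72323921] 2.8664671657842775
[508.57293378 151.7522271  209.2835588 ] [ 0.76539928 -0.23124297 -2.39788153] 9.5667
```

View pics/z3.png

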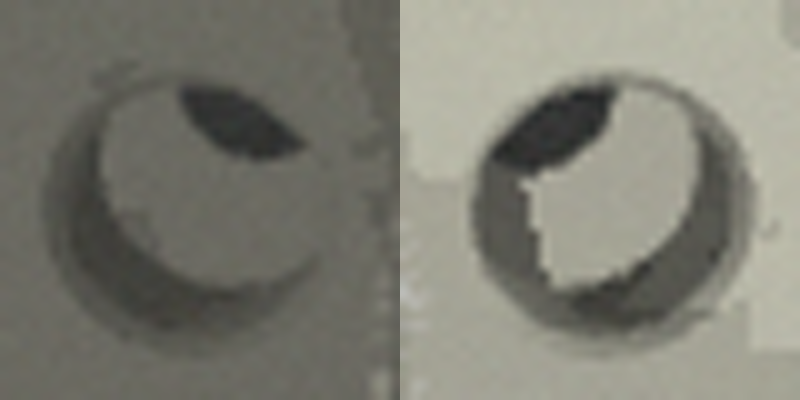

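The pegs show symmetrically through both holes, at the upper inner edge. I'll compare that with the prediction and then lower the head under force guard.

```bash
python3 - <<'E'
from h import *
P=viewer.camera_params("wrist");C=np.linalg.inv(P["tool_from_camera"])
def pr(p):
    c=C@[*p,1]; return np.array([P["cx"]+P["fx"]*c[0]/-c[2],P["cy"]-P["fy"]*c[1]/-c[2]])
for z,r in ((147.3,1.5),(152,5),(159.3,5)):
  for y,u0,k in ((-44.93,219,0),(41.02,379,400)):
    pts=np.array([pr((10.1+r*np.cos(t),y+r*np.sin(t),z)) for t in np.linspace(0,6.28,60)])
    c=((pts-[u0,233])*10+5); print(z,"x",c[:,0].min()+k,c[:,0].max()+k,"y",c[:,1].min(),c[:,1].max())
E
```

```text
147.3 x 209.29253019880036 262.31691456727475 y 89.03337556711051 140.17047820089203
147.3 x 526.9761614223796 579.9885061627413 y 87.47884371837387 138.61922649762988
152 x 163.4424242382903 336.8673699318708 y 9.328929346658015 176.80984024555102
152 x 452.5568144938677 625.9421944865483 y 7.800827331392952 175.29224644366366
159.3 x 187.19096771378986 355.6701190525794 y -19.636418452423072 143.41334746844836
159.3 x 433.9392694239683 602.379723117657 y -21.119766466736962 141.939894246824
```

The prediction matches to within about 0.5 mm. Lowering now.

```bash
python3 - <<'E'
from h import *
x,y,a=np.load("place.npy"); q=down(a)
hit=env.move_l([x,y,190.5],q,rate=15,f_stop=8)
s=env.read_state(); print(hit,s["tool_pos"],s["force"],s["wrist_torque"],s["time_s"])
E
```

```text
True [508.42832133 151.7135471  191.0172854 ] [-1.54057053 -0.66254621  6.18375123] [0.11476915 0.06040693 0.00922383] 10.7583
```

The head reached the seated height, 191.0. I'll release it, back off and check.

```bash
python3 - <<'E'
from h import *
x,y,a=np.load("place.npy"); q=down(a)
set_gripper(80); s=env.read_state(); print(s["force"],s["tool_pos"])
env.move_l([x,y,300],q,rate=120); env.hold(.3)
s=env.read_state(); print(s["time_s"])
np.save("we.npy",wristT(s)); im=viewer.camera("wrist"); cv2.imwrite("pics/we.png",im)
cv2.imwrite("pics/we2.png",cv2.resize(im[100:400,120:520],None,fx=2,fy=2,interpolation=cv2.INTER_CUBIC))
E
```

```text
[ 0.01295537 -0.53406367  0.3504445 ] [507.59140403 151.45364145 190.04596294]
12.9083
```

View pics/we2.png

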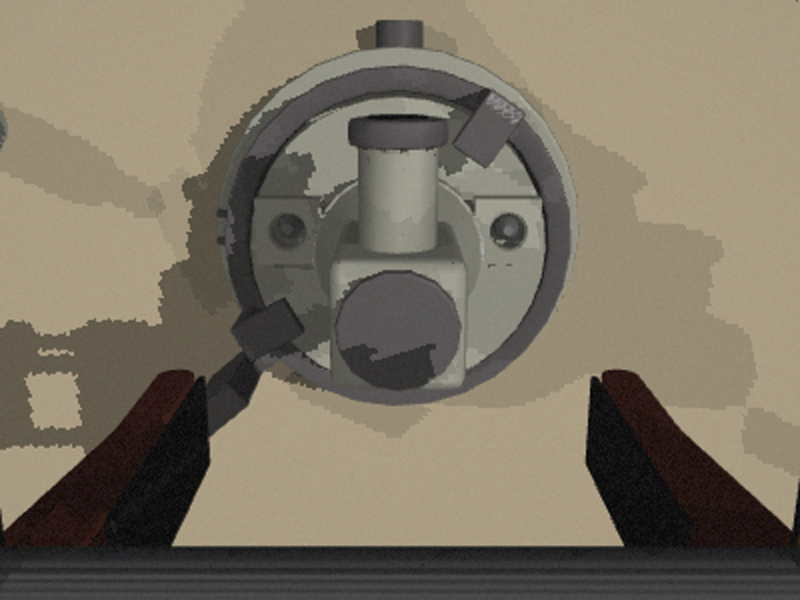

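The head is seated: both pegs show in the ear holes at (288,229) and (509,229), and the nozzle is in line with the dial. The tab is at the lower left, near (235,390). Next I pinch it and turn the collar.

```bash
python3 - <<'E'
from h import *
b=np.array([507.8,149.8]); yb=-0.2805; r=94
def pose(phi,z): return [b[0]+r*np.cos(phi),b[1]+r*np.sin(phi),z],down(phi+np.pi)
p0=-1.170; p1=yb-0.611-1.01
set_gripper(45)
p,q=pose(p0,230); env.reach(p,q)
p,_=pose(p0,132); hit=env.move_l(p,q,rate=80,f_stop=10); s=env.read_state(); print("down",hit,s["tool_pos"],s["force"])
if not hit:
    set_gripper(5); s=env.read_state(); print("grip",s["width"],s["grip_force"],s["force"])
    for phi in np.linspace(p0,p1,13)[1:]:
        p,q=pose(phi,132); hit=env.move_l(p,q,rate=40,f_stop=25); s=env.read_state()
        print(round(phi,3),hit,s["force"].round(1),s["wrist_torque"].round(2),s["time_s"])
        if hit: break
    t=s["tool_pos"][:2]-b; print("collar",yb-0.611-np.arctan2(t[1],t[0]),np.hypot(*t),s["width"])
E
```

```text
down False [544.79871485  63.26957548 132.48810505] [-0.02867702  0.94774111  0.49468207]
grip 11.973676317549035 30.000030398368835 [ 2.97378077  0.72026762 -0.94042609]
-1.231 False [ 1.6 -0.6  1.7] [-0.27 -0.17 -0.33] 16.675
-1.292 False [ 0.6 -2.9  0.9] [-0.33 -0.16 -0.32] 16.9667
-1.353 False [ 0.7 -3.5  4.1] [-0.45 -0.13 -0.26] 17.2583
-1.414 False [-0.2 -3.5  3.6] [-0.5  0.  -0.2] 17.55
-1.475 False [-1.5 -3.6  4.3] [-0.52  0.04 -0.22] 17.8417
-1.536 False [-1.  -3.7  5.5] [-0.55  0.07 -0.18] 18.1333
-1.597 False [-0.6 -2.5  5.6] [-0.55  0.05 -0.2 ] 18.425
-1.658 False [-1.  -3.2  5.5] [-0.57  0.16 -0.13] 18.7167
-1.719 False [-1.3 -2.9  5.1] [-0.57  0.23 -0.14] 19.0083
-1.78 False [-1.5 -3.4  7.3] [-0.46  0.2  -0.18] 19.3
-1.841 False [-2.5 -3.6  7.4] [-0.49  0.3  -0.2 ] 19.5917
-1.902 False [ 0.3 -5.1  5.5] [-0.87  0.03  0.31] 19.8833
collar 1.0094593049707938 94.1336502144225 11.680711404659686
```

Collar is at about 1.0. I'll release it, back off and verify.

```bash
python3 - <<'E'
from h import *
env.hold(.2); set_gripper(45); s=env.read_state(); p=s["tool_pos"]; print(s["force"],p)
env.move_l([p[0],p[1],300],rate=120); 
env.reach([507.8,149.8,300],down(-0.28+np.pi)); env.hold(.3)
im=viewer.camera("wrist"); cv2.imwrite("pics/wf.png",im)
cv2.imwrite("pics/wf2.png",cv2.resize(im[100:400,120:520],None,fx=2,fy=2,interpolation=cv2.INTER_CUBIC)); print(env.read_state()["time_s"])
E
```

```text
[-0.59245043  0.4229289  -0.08750776] [477.25290536  60.90820195 131.96970074]
23.9833
```

View pics/wf2.png

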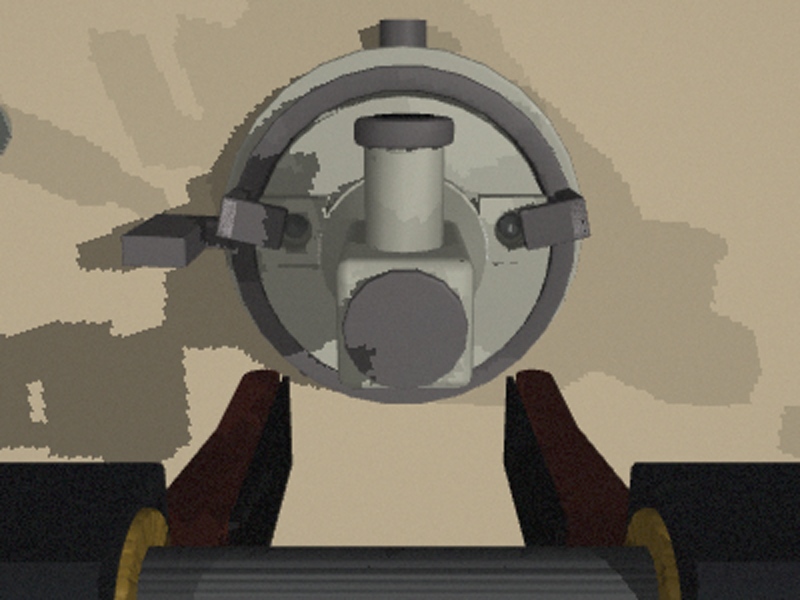

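The lips now reach over both ears at (255,222) and (555,220), and the tab is at (160,243), at the locked mark. The head is still seated.

```bash
python3 -c "
from station import workorder
print(workorder.sign_off())"
```

```text
the job is handed in; nothing more can be done
None
```

The steam head is seated on both pegs with its nozzle in line with the dial, the collar is turned to the locked mark (about 1.0 rad by the tool position), nothing else was touched, and the job is handed in at about 24 s; the hand-in returned no verdict.

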